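Seat the splined drive gear in the pump housing and hold it home

TASK

From the red rack take the one gear whose rim just fills the round recess in the top of the aluminium pump housing, lift it out, turn it until its splined stem meshes with the cross-shaped brass hub in the recess, and slide it fully home. A spring in the hub pushes it back out, so keep pressing it down and finish while still holding it home, as if waiting for the retaining clip to be fitted. Leave the other two gears in the rack and do not disturb anything else on the bench.

Things in the scene. Friction and masses are not known exactly. Their poses are not given: they have to be found in the camera images.
- gear_fit_grip (a point): steel gear, 61 mm across, 12 mm thick, upright in one of the rack holes (which one varies), with a square boss above, 28 x 28 mm and 46 mm tall, and a four-spline stem below. It fits the housing's recess. Point: centre of the boss, 23 mm above the gear's top face and 23 mm below the boss's top; z up the axis, x and y square to the boss's flats. Mass about 0.35 kg
- gear_fit_shoulder (a point): point on the axis of the same 61 mm gear, in the plane of the gear's underside where the stem begins, 35 mm below gear_fit_grip; lies on the hub's top face when the gear is fully home
- gear_fit_tip (a point): foot of the stem of the same 61 mm gear, on its axis, 30 mm below the shoulder
- gear_small_grip (a point): steel gear, 46 mm across, 12 mm thick, upright in one of the rack holes (which one varies), with a square boss above, 28 x 28 mm and 46 mm tall, and a four-spline stem below. Too small for the recess. Point at the centre of its boss, as on the other
- gear_large_grip (a point): steel gear, 75 mm across, 12 mm thick, upright in one of the rack holes (which one varies), with a square boss above, 28 x 28 mm and 46 mm tall, and a four-spline stem below. Too large for the recess. Point at the centre of its boss, as on the other
- rack: fixed red block 330 x 100 x 40 mm, origin at the centre of its underside, with three round through holes of 38 mm on its long axis (its x) at -105, 0 and +105 mm; the gears stand in them with their undersides on the block's top and their stems hanging free inside
- housing: fixed aluminium pump housing: 150 x 150 mm block with a 176 mm base flange, origin at the centre of its underside; its flat top face is 70 mm up, with a round recess 65 mm across and 12 mm deep in the middle; a pipe stub on its +x side reaches 120 mm from the centre
- hub: brass hub, 43 mm square, fixed in the recess at any angle; cannot turn. Origin: centre of its top face, 58 mm above the table, 12 mm below the housing's face; z up. Cross-shaped socket: two slots along its x and y, 12 mm wide, 38 mm long, 38 mm deep, with 2 mm chamfers. The stem enters when the gear's x lies along the hub's x or y, either way (about 0.1 rad to spare)
- plunger (a joint): spring plunger on the hub's axis, inside the socket: 0 at rest (its top 22 mm below the hub's top face), grows as it is pushed down, m; 0.008 when the gear is fully home. It pushes up with 6 N at rest and 10.8 N at 0.008, more than the gear weighs, so a gear that is let go springs up again
- wrench_grip (a point): handle of a loose wrench lying on the table; bystander
- screwdriver_grip (a point): handle of a loose screwdriver lying on the table; bystander
- bearing_c (a point): centre of a loose steel bearing race, 62 mm across, 18 mm tall; bystander
- oil_c (a point): centre of a black oil bottle, 64 mm across, 160 mm tall; bystander
- spray_c (a point): centre of a blue can, 60 mm across, 140 mm tall; bystander
- mug_c (a point): centre of a white mug, 80 mm across, 90 mm tall; bystander
- gear_fit: the same 61 mm gear; origin at the foot of its stem, 65 mm below gear_fit_grip. The stem is a cross of two bars, each 30 mm long and 10 mm wide, along the gear's x and y (the same every 90 degrees), 30 mm tall
Things that resemble listed ones, but are neither listed nor needed, are in the scene too. What is shaped like the gear_fit but pink or purple is not meant.

How it is judged (in metres and radians):
On the way, in this order (a step that is already met when the one before it is completed fails the run):
1. the 61 mm gear is lifted clear of the rack in the fingers (z of gear_fit_tip in the frame of rack above 0.042 m and contact force between the fingers and gear_fit above 1 N), for 0.2 s.
2. its stem has meshed and entered the hub by more than half (z of gear_fit_shoulder in the frame of hub below 0.014 m and horizontal distance between gear_fit_shoulder and hub below 0.004 m), for 0.1 s.
At the end, for the whole second after the job is handed in: The 61 mm gear is home: underside within 2 mm of the hub top, within 3 mm of its axis, upright within 0.06 rad, splines lined up; plunger down over 6 mm; fingers hold or press the gear with over 3 N; it is still. The other gears and things are within 30 mm of their starts (z of gear_fit_shoulder in the frame of hub between -0.003 and 0.002 m and horizontal distance between gear_fit_shoulder and hub below 0.003 m and angle between gear_fit_grip's own z axis and vertical below 0.06 rad and (angle between the x axis of gear_fit_grip and the x axis of hub, either way round below 0.2 rad or angle between the x axis of gear_fit_grip and the y axis of hub, either way round below 0.2 rad) and value of joint plunger above 0.006 m and contact force between the fingers and gear_fit above 3 N and linear speed of gear_fit below 0.02 m/s and distance of each of gear_small_grip, gear_large_grip, wrench_grip, screwdriver_grip, bearing_c, oil_c, spray_c, mug_c from where it was at the start of the episode below 0.03 m); the arm keeps its last pose, push and grip.
It fails at once if one of the other gears or a bystander is moved by more than 30 mm (distance of any of gear_small_grip, gear_large_grip, wrench_grip, screwdriver_grip, bearing_c, oil_c, spray_c, mug_c from where it was at the start of the episode above 0.03 m).
It also fails if it takes over 42 s, if anything falls off the work surface, if the arm or the gripper's body presses on something with over 40 N, if the wrist force passes 120 N, or if a joint passes its speed limit or range.

ROBOT

A 6-joint arm with a two-finger parallel gripper is mounted at the origin on the work surface. World frame = base frame: x ahead of the robot, y to its left, z up, the work surface at z = 0. Lengths are in mm, angles in degrees, forces in N, time in s.
With the tool pointing down it reaches from about 250 to 775 mm from the base axis. Payload 8.9 kg.
Tool frame: the origin (TCP) lies between the finger pads; the fingertips stand 19 mm ahead of it and the grasp point (between the pads) is the TCP; z points along the fingers, y is the line along which they close (so a half turn about z gives the same grasp; the last joint's range is limited). The gripper opens to 85 mm and grips with 20 to 120 N. Pads are 22 mm wide; open, the fingers measure 114 mm over their backs; the gripper's body (76 mm by 85 mm) begins 54 mm behind the grasp point. The pads swing forward as they close: fully open they stand 13 mm farther back than shut.
Start: joints at [-76.106, 16.656, -8.789, 64.555, 0, 82.019], TCP at [195.612, -487.196, 250.305] pointing down, gripper open.
Joint ranges: [-144.48, 144.48], [-52.06, 99.96], [-74.48, 78.29], [-112.23, 115.85], [-86.99, 84.42], [-180, 180]. Speed limits (degrees/s): [127.2, 127.2, 159.86, 180, 180, 180].

INTERFACE

Orientations are given as a 3x3 rotation matrix whose columns are the frame's x, y, z axes.
In Python, from bench import bot gives the robot as it stands.
- The arm moves only by the shell command python3 -m creep 'ROWS'. ROWS is JSON, a list of rows, each a list of 5 numbers: the opening, from 0 (shut) to 1 (fully open), then the shift along the world's x, y, z in m, then the turn about the world's z in degrees. In form: [[jaw, dx, dy, dz, spin], ...]. A call has 1 to 12 rows; each row shifts and turns the commanded pose from where the row before left it; what a row does not reach is not made up. A row lasts 1/10 s, in which the tool goes at most 50 mm and 8.59 degrees, less where a joint would pass 70% of its speed; a pose out of reach is approached as far as the arm can. A call with a gripper value outside its range is refused whole. The fingers move at their own pace and stop on an object; the grip force is fixed at half the most. Time passes only in rows, so rows that do not move let the fingers close. It gives the time, the measured TCP pose, the force, the opening and the grip force at its end, in the units of the state.
- bot.state(): the state, without advancing time (a new reading comes with each control period).
- bot.camera(name): name is "scene" or "top" or "wrist"; returns the picture (420x560x3 uint8, blue, green, red); there is no depth.
- bot.camera_params(name): a dict with "fx", "fy", "cx", "cy" (pixels), "eye" and "attitude" of the camera in the world. Camera axes: x right, y up, looking along -z (the intrinsics and any distortion apply to the point x, -y, -z); pixel columns grow to the right and rows downward; lengths in mm; the calibration is good to about 2 mm. A picture is of the moment at which its call begins: read the wrist's pose just before it. camera_params takes no time and is no camera call; for the wrist camera it gives the pose at the moment of the call.
- bot.hand_in(): hands the job in; it is judged then, once.
The state is a dict: "time": time; "joint_positions": joint angles; "qvel": joint speeds; "joint_efforts": joint torques, N m; "eef_pos": TCP position; "eef_rot": TCP orientation; "contact_force": force on the tool from outside, world axes, zero at the start; "wrist_torque": the same for the moment, N m; "finger_gap": finger opening in mm; "grip_force": force on a finger pad.
Only numpy, scipy, OpenCV 4.12 (cv2) and the standard library are available. Lean on these libraries where they do the work, as an engineer would, in place of code of your own. Each camera call takes 0.05 s, during which the arm holds its last target. There are 200 camera calls.

## Working session

There is one attempt and no reset: what is moved stays moved. The work goes in short steps, Python scripts to look and compute and a shell command to move; the robot and the scene stay as the last step left them, time stands still between calls to the robot, and variables do not carry over. Pictures are saved under pics/ and viewed, at most 10 in all, crops included, and the job is handed in when it is done.

```bash
mkdir -p pics; cat > h.py <<'E'
import numpy as np, cv2
from bench import bot
def ray(P,u,v):
    R=np.array(P["attitude"]); d=R@np.array([(u-P["cx"])/P["fx"],-(v-P["cy"])/P["fy"],-1.0]); return np.array(P["eye"]),d
def onz(P,u,v,z):
    e,d=ray(P,u,v); return e+d*(z-e[2])/d[2]
def proj(P,p):
    c=np.array(P["attitude"]).T@(np.array(p,float)-np.array(P["eye"])); return P["cx"]+P["fx"]*c[0]/-c[2],P["cy"]-P["fy"]*c[1]/-c[2]
E
python3 - <<'E'
from h import *
for n in("scene","top"):
    print(n,bot.camera_params(n)); cv2.imwrite(f"pics/{n}0.png",bot.camera(n))
print(bot.state())
E
```

```text
scene {'fx': 477.72885642129313, 'fy': 477.72885642129313, 'cx': 271.16168913356444, 'cy': 212.9205821606827, 'eye': array([1316.55473093,  558.46201016, 1083.10300133]), 'attitude': array([[-0.58151806, -0.60538645,  0.5434556 ],
       [ 0.81340805, -0.42093638,  0.40147216],
       [-0.01428557,  0.67551448,  0.73720832]])}
top {'fx': 446.9748188079048, 'fy': 446.9748188079048, 'cx': 277.66088735799593, 'cy': 207.35623572604163, 'eye': array([ 328.86443707,   33.89254388, 1508.68109841]), 'attitude': array([[ 0.02509843,  0.98569673, -0.1666494 ],
       [-0.99968441,  0.02492597, -0.00312669],
       [ 0.00107193,  0.16667528,  0.98601126]])}
{'time': 0.1, 'joint_positions': array([-7.61075285e+01,  1.66857471e+01, -8.82596525e+00,  6.45558597e+01,
       -2.29954432e-04,  8.20181001e+01]), 'qvel': array([ 0.02903377, -0.04230793,  0.11506535,  0.021511  ,  0.01072683,
        0.03465271]), 'joint_efforts': array([ 1.20877390e-03, -5.37978780e+01,  3.31917965e+01,  9.34998156e-03,
       -2.78967391e-04,  5.81716989e-06]), 'eef_pos': array([ 195.50775551, -486.83779767,  249.79438459]), 'eef_rot': array([[ 9.28003022e-01,  3.72572556e-01, -2.87059712e-04],
       [ 3.72572632e-01, -9.28002330e-01,  1.14389267e-03],
       [ 1.59790932e-04, -1.16848644e-03, -9.99999305e-01]]), 'contact_force': array([ 0.31216963, -0.63993345,  1.10715938]), 'wrist_torque': array([ 0.01420292, -0.00054025, -0.00528776]), 'grip_force': 0.0, 'finger_gap': 85.43620539722484}
```

View pics/top0.png

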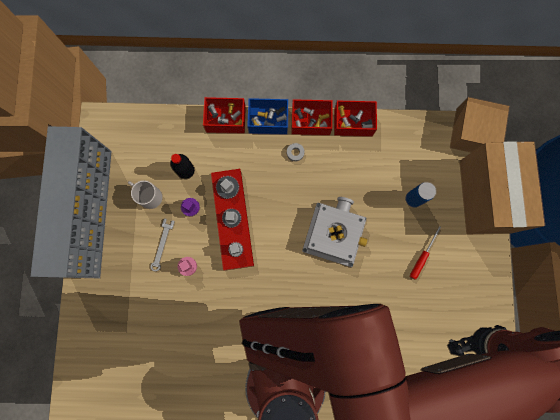

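View pics/scene0.png

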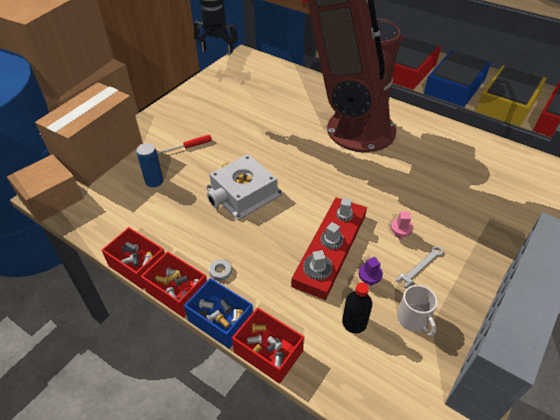

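Top view: the red rack holds three grey gears at (228,186), (231,217) and (235,250), apparently decreasing in size. The pink (187,267) and purple (190,207) gears are not meant. The housing is at (336,232). The likely choice is the middle gear, which I'll check in a close crop.

```bash
python3 - <<'E'
from h import *
t=cv2.imread("pics/top0.png")
a=cv2.resize(t[165:275,200:260],None,fx=5,fy=5,interpolation=cv2.INTER_CUBIC)
b=cv2.resize(t[190:275,295:375],None,fx=5,fy=5,interpolation=cv2.INTER_CUBIC)
c=np.zeros((550,700,3),np.uint8);c[:,:300]=a;c[:425,300:]=b
cv2.imwrite("pics/crop0.png",c)
P=bot.camera_params("top")
for u,v,z in((228,186,98),(231,217,98),(235,250,98),(336,232,70)):print(onz(P,u,v,z))
hsv=cv2.cvtColor(t,cv2.COLOR_BGR2HSV)
m=((hsv[...,1]>150)&((hsv[...,0]<8)|(hsv[...,0]>172))&(hsv[...,2]>80)).astype(np.uint8)
m[:,:205]=0;m[:,260:]=0;m[:160]=0;m[280:]=0
r=cv2.minAreaRect(cv2.findNonZero(m));print(r)
for q in cv2.boxPoints(r):print(q,onz(P,*q,40))
E
```

```text
[633.09989099 200.30005048  98.        ]
[532.34844401 186.33008088  98.        ]
[427.71370137 169.27377     98.        ]
[ 495.97151507 -152.22281      70.        ]
((231.48683166503906, 219.0699920654297), (98.2723388671875, 31.031002044677734), 82.23483276367188)
[209.47466 172.48074] [690.65868281 271.69874721  40.        ]
[240.22112 168.28806] [707.85556887 168.49800921  40.        ]
[253.49901 265.65924] [382.37536032 112.46250815  40.        ]
[222.75255 269.85193] [366.32436577 212.04529365  40.        ]
```

View pics/crop0.png

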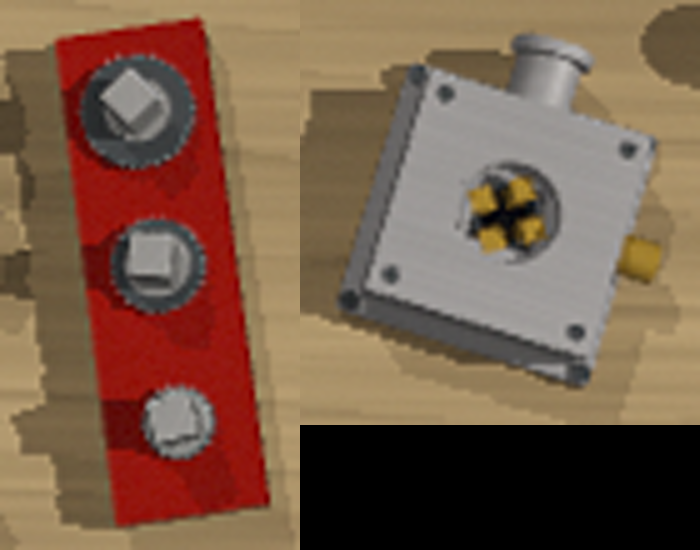

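Diameters in the crop are about 22.8, 19 and 14.6 px, i.e. 73, 61 and 47 mm, so the target is the middle gear, at about (533,187). The left part of the crop shows its boss nearly square to the image axes. The hub cross is at crop (507,215), at an intermediate angle. I'll move over the gear with the fingers turned to lie along the rack, which keeps J6 mid-range.

```bash
python3 -m creep '[[1,0.02,0.042,0.003,4.2],[1,0.021,0.042,0.003,4.2],[1,0.021,0.042,0.003,4.2],[1,0.021,0.042,0.003,4.2],[1,0.021,0.042,0.003,4.2],[1,0.021,0.042,0.003,4.2],[1,0.021,0.042,0.003,4.2],[1,0.021,0.042,0.003,4.2],[1,0.021,0.042,0.003,4.2],[1,0.021,0.042,0.003,4.2],[1,0.021,0.042,0,4.2],[1,0.021,0.042,0,4.2]]'
python3 -m creep '[[1,0.021,0.042,0,4.2],[1,0.021,0.042,0,4.2],[1,0.021,0.042,0,4.2],[1,0.021,0.042,0,4.2],[1,0,0,0,0],[1,0,0,0,0],[1,0,0,0,0]]'
python3 - <<'E'
from h import *
P=bot.camera_params("wrist"); s=bot.state(); cv2.imwrite("pics/w1.png",bot.camera("wrist"))
np.set_printoptions(precision=3,suppress=True)
print(P,s["eef_pos"],s["eef_rot"],s["joint_positions"]); print(proj(P,[533,187,98]))
E
```

```text
time: 1.3
eef_pos: [447.0, 18.8, 280.4]
eef_rot: [[0.301, 0.953, 0.0], [0.953, -0.301, -0.0], [-0.0, 0.0, -1.0]]
contact_force: [1.3, -1.1, 0.3]
finger_gap: 85.5
grip_force: 0.0
time: 2.0
eef_pos: [530.1, 184.2, 280.0]
eef_rot: [[0.017, 1.0, -0.001], [1.0, -0.017, -0.0], [-0.0, -0.001, -1.0]]
contact_force: [0.3, 0.2, -0.0]
finger_gap: 85.1
grip_force: 0.0
{'fx': 369.3346294974041, 'fy': 369.3346294974041, 'cx': 276.55441046906924, 'cy': 212.86915445845074, 'eye': array([530.734, 254.996, 403.712]), 'attitude': array([[ 1.   ,  0.016,  0.005],
       [-0.016,  0.961,  0.277],
       [-0.001, -0.277,  0.961]])} [530.117 184.171 280.046] [[ 0.017  1.    -0.001]
 [ 1.    -0.017 -0.   ]
 [-0.    -0.001 -1.   ]] [ 11.701  19.913   0.341  70.484  -0.012 102.674]
(np.float64(280.8541639425923), np.float64(189.91420676043893))
```

View pics/w1.png

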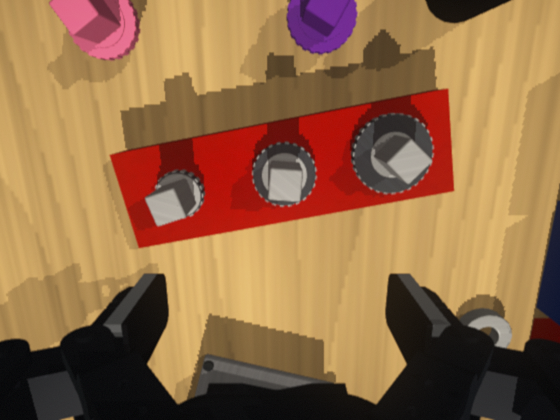

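The wrist view shows the rack, with the middle gear's disc at (284,174) and its boss top at about (286,182). The fingers flank it at the bottom of the picture. Next I'll segment the boss top and disc.

```bash
cat > seg.py <<'E'
from h import *
def seg(img,x0,x1,y0,y1,lo):
    h=cv2.cvtColor(img,cv2.COLOR_BGR2HSV); m=((h[...,1]<40)&(h[...,2]>lo)).astype(np.uint8)
    k=np.zeros_like(m);k[y0:y1,x0:x1]=m[y0:y1,x0:x1]
    cs,_=cv2.findContours(k,cv2.RETR_EXTERNAL,cv2.CHAIN_APPROX_NONE)
    return max(cs,key=cv2.contourArea)
E
python3 - <<'E'
from seg import *
np.set_printoptions(precision=1,suppress=True,linewidth=200)
i=cv2.imread("pics/w1.png");P=bot.camera_params("wrist")
print(cv2.cvtColor(i,cv2.COLOR_BGR2GRAY)[150:212:3,262:310:3])
for lo in (150,175,190,200,210):
    c=seg(i,245,325,135,215,lo); r=cv2.minAreaRect(c); b=np.array([onz(P,*q,98)[:2] for q in cv2.boxPoints(r)])
    e=b[1]-b[0];f=b[2]-b[1]; print(lo,r,b.mean(0),np.hypot(*e),np.hypot(*f),np.degrees(np.arctan2(e[1],e[0])))
h=cv2.cvtColor(i,cv2.COLOR_BGR2HSV)
m=((h[...,1]<90)).astype(np.uint8);k=m*0;k[135:215,245:325]=m[135:215,245:325]
c=max(cv2.findContours(k,cv2.RETR_EXTERNAL,cv2.CHAIN_APPROX_NONE)[0],key=cv2.contourArea)
q=np.array([onz(P,*p[0],52)[:2] for p in c]).astype(np.float32); print("disc",cv2.minEnclosingCircle(q),cv2.boundingRect(c))
m=((h[...,1]>150)&((h[...,0]<8)|(h[...,0]>172))&(h[...,2]>60)).astype(np.uint8);m[270:]=0;m[:,470:]=0;m[:80]=0
c=max(cv2.findContours(m,cv2.RETR_EXTERNAL,cv2.CHAIN_APPROX_NONE)[0],key=cv2.contourArea)
q=np.array([onz(P,*p[0],40)[:2] for p in c]).astype(np.float32);print("rack",cv2.minAreaRect(q))
cv2.imwrite("pics/c1.png",cv2.resize(i[135:215,245:325],None,fx=7,fy=7,interpolation=cv2.INTER_NEAREST))
E
```

```text
[[ 96  79  43  45  42  44  43  43  42  43  44  43  42  78  71  42]
 [ 87  67  41  45  43  54  70  79  79  66  49  43  56  70  69 105]
 [ 71  68  41  53  93 103 102 101 102 101  99  85  69  69  70  72]
 [ 71  66  72  98  95  96  97  98 100  98 100 109 166  86  72  73]
 [ 71  85 123  71  68  70  69  70  71  76  77  87 128 175  73  73]
 [ 64 144  99  65  69  69  69  69  71  71  72  69  68 174 133  71]
 [ 77 155  98 101 105  96  91  88  80  76  74  71  71 113 176  71]
 [116 152  96 151 177 172 170 170 167 163 161 161 150 132 184  84]
 [138 151  95 161 176 177 175 171 172 174 174 172 177 155 178  95]
 [131 152  95 168 175 176 178 176 174 172 174 174 173 151 177  95]
 [101 152  98 172 176 175 178 177 179 173 173 176 175 152 179  76]
 [ 68 153 101 180 179 177 177 178 178 179 174 174 176 149 167  73]
 [ 58 130 120 175 183 180 178 176 178 178 179 177 175 141 104  75]
 [ 60  65 115 173 176 183 182 178 179 179 179 181 179 116  74  75]
 [ 60  62  95 179 173 177 181 182 179 180 179 180 180 100  75  77]
 [ 72  62 114 183 180 175 175 181 185 180 180 179 180  86  75  78]
 [ 67  68 112 171 180 181 18
[... 320 characters left out ...]
767333984375, 179.1542205810547), (35.68599319458008, 41.94599151611328), 4.573921203613281) [539.2 195.5] 35.67615415116107 29.532092848822963 84.23616980486551
175 ((285.01763916015625, 185.27056884765625), (29.067975997924805, 28.607797622680664), 4.398705005645752) [536.7 190.5] 24.566107831950827 24.2834247902279 84.44659709666263
190 ((289.22308349609375, 197.484619140625), (8.062257766723633, 1.1163126230239868), 29.744882583618164) [540.2 180. ] 0.9660388885700683 6.94291020597224 60.232438323246846Traceback (most recent call last):
  File "<stdin>", line 6, in <module>
  File "seg.py", line 6, in seg
    return max(cs,key=cv2.contourArea)
ValueError: max() iterable argument is empty
```

```bash
cat > seg.py <<'E'
from h import *
def big(m,o=0):
    if o: m=cv2.morphologyEx(m,cv2.MORPH_OPEN,np.ones((o,o),np.uint8))
    return max(cv2.findContours(m,cv2.RETR_EXTERNAL,cv2.CHAIN_APPROX_NONE)[0],key=cv2.contourArea)
def win(m,x0,x1,y0,y1):
    k=np.zeros_like(m);k[y0:y1,x0:x1]=m[y0:y1,x0:x1];return k
E
python3 - <<'E'
from seg import *
np.set_printoptions(precision=1,suppress=True,linewidth=200)
i=cv2.imread("pics/w1.png");P=bot.camera_params("wrist")
h=cv2.cvtColor(i,cv2.COLOR_BGR2HSV)
for lo in (150,160,168):
    c=big(win(((h[...,1]<60)&(h[...,2]>lo)).astype(np.uint8),245,325,135,215),7)
    q=np.array([onz(P,*p[0],98)[:2] for p in c]).astype(np.float32);print(lo,cv2.minAreaRect(q),cv2.boundingRect(c))
c=big(win((h[...,1]<90).astype(np.uint8),245,325,135,215),5)
q=np.array([onz(P,*p[0],52)[:2] for p in c]).astype(np.float32); print("disc",cv2.minEnclosingCircle(q),cv2.boundingRect(c))
m=((h[...,1]>150)&((h[...,0]<8)|(h[...,0]>172))&(h[...,2]>60)).astype(np.uint8)
c=big(win(m,90,470,80,270),3)
q=np.array([onz(P,*p[0],40)[:2] for p in c]).astype(np.float32);print("rack",cv2.minAreaRect(q))
E
```

```text
150 ((537.7462768554688, 190.68521118164062), (25.5877742767334, 28.21697235107422), 84.91683959960938) (269, 170, 35, 31)
160 ((536.6441040039062, 190.7004852294922), (25.345516204833984, 25.402284622192383), 86.0178451538086) (270, 170, 31, 31)
168 ((536.7830200195312, 190.54244995117188), (24.734298706054688, 24.953920364379883), 84.7462158203125) (270, 171, 31, 30)
disc ((536.9537353515625, 191.95689392089844), 31.320627212524414) (253, 143, 62, 62)
rack ((536.5851440429688, 191.81591796875), (329.64996337890625, 100.68802642822266), 9.78542423248291)
```

Measurements agree with the description: the rack is 330×101, the disc radius is 31, and the gear is at (537,191.3) with the boss turned −5°. I'll descend to z≈76 and grip.

```bash
python3 -m creep '[[0.75,0.0068,0.0068,-0.03,-4],[0.75,0,0,-0.04,0],[0.75,0,0,-0.04,0],[0.75,0,0,-0.04,0],[0.75,0,0,-0.025,0],[0.75,0,0,-0.018,0],[0.75,0,0,-0.011,0],[0.75,0,0,0,0],[0.75,0,0,0,0],[0.75,0,0,0,0]]'
python3 - <<'E'
from h import *
cv2.imwrite("pics/w2.png",bot.camera("wrist"))
E
python3 -m creep '[[0,0,0,0,0],[0,0,0,0,0],[0,0,0,0,0],[0,0,0,0,0],[0,0,0,0,0],[0,0,0,0,0],[0,0,0,0,0],[0,0,0,0,0]]'
```

```text
time: 3.05
eef_pos: [538.3, 191.6, 77.6]
eef_rot: [[0.086, 0.996, 0.002], [0.996, -0.086, 0.0], [0.001, 0.002, -1.0]]
contact_force: [0.4, 0.3, -0.9]
finger_gap: 63.8
grip_force: 0.0
time: 3.9
eef_pos: [537.6, 191.7, 76.8]
eef_rot: [[0.086, 0.996, 0.001], [0.996, -0.086, 0.0], [0.0, 0.001, -1.0]]
contact_force: [-2.3, 0.1, 5.3]
finger_gap: 27.3
grip_force: 60.3
```

View pics/w2.png

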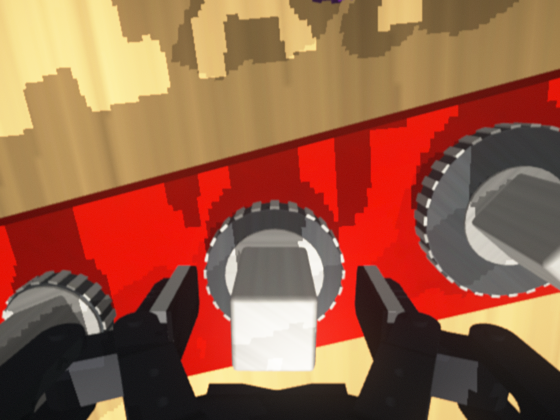

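Gripped at 27 mm gap with 60 N. Now I'll lift, and carry past the housing (TCP y≈−240) so the wrist camera looks straight down at the hub.

```bash
python3 -m creep '[[0,0,0,0.01,0],[0,0,0,0.02,0],[0,0,0,0.03,0],[0,0,0,0.04,0],[0,0,0,0.04,0],[0,0,0,0.03,0],[0,0,0,0.02,0],[0,0,0,0.01,0],[0,0,0,0,0],[0,0,0,0,0]]'
python3 -m creep '[[0,-0.002,-0.02,0,0],[0,-0.004,-0.04,0,0],[0,-0.004,-0.042,0,0],[0,-0.004,-0.042,0,0],[0,-0.004,-0.042,0,0],[0,-0.004,-0.042,0,0],[0,-0.004,-0.042,0,0],[0,-0.004,-0.042,0,0],[0,-0.004,-0.042,0,0],[0,-0.004,-0.042,0,0],[0,-0.002,-0.03,0,0],[0,0,-0.016,0,0]]'
python3 -m creep '[[0,0,0,0,0],[0,0,0,0,0],[0,0,0,0,0],[0,0,0,0,0]]'
python3 - <<'E'
from h import *
P=bot.camera_params("wrist"); cv2.imwrite("pics/w3.png",bot.camera("wrist")); print(P["eye"],proj(P,[496,-152,58]))
E
```

```text
time: 4.9
eef_pos: [536.9, 191.5, 275.2]
eef_rot: [[0.086, 0.996, -0.002], [0.996, -0.086, -0.0], [-0.001, -0.002, -1.0]]
contact_force: [-0.2, 0.6, -3.9]
finger_gap: 27.4
grip_force: 59.9
time: 6.1
eef_pos: [496.3, -252.5, 274.6]
eef_rot: [[0.088, 0.996, -0.002], [0.996, -0.088, 0.001], [0.001, -0.002, -1.0]]
contact_force: [0.6, 1.0, -4.0]
finger_gap: 27.1
grip_force: 59.8
time: 6.5
eef_pos: [497.6, -249.2, 276.3]
eef_rot: [[0.084, 0.996, -0.0], [0.996, -0.084, 0.0], [0.0, -0.0, -1.0]]
contact_force: [0.3, 0.1, -3.5]
finger_gap: 27.3
grip_force: 59.8
[ 502.83542401 -178.71187015  399.98580405] (np.float64(266.2235224800525), np.float64(75.53812894744371))
```

View pics/w3.png

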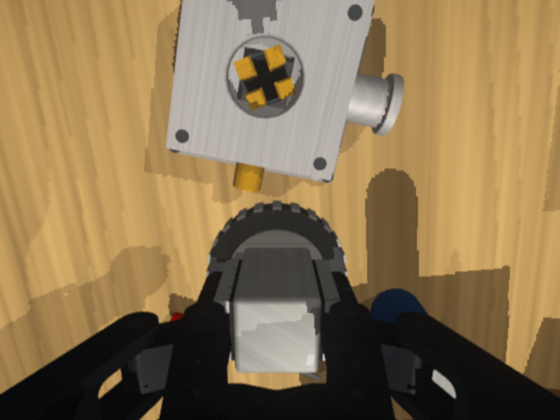

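```bash
cat > hub.py <<'E'
from seg import *
import sys
def hub(i,P,u,v,R=50):
    u,v=int(u),int(v);h=cv2.cvtColor(i,cv2.COLOR_BGR2HSV)
    w=(u-R,u+R,max(0,v-R),v+R)
    g=win(((h[...,1]>120)&(h[...,0]>10)&(h[...,0]<35)&(h[...,2]>90)).astype(np.uint8),*w)
    cs=[c for c in cv2.findContours(g,cv2.RETR_EXTERNAL,cv2.CHAIN_APPROX_NONE)[0] if cv2.contourArea(c)>30]
    for c in cs:
        r=cv2.minAreaRect(np.array([onz(P,*p[0],58)[:2] for p in c],np.float32));print("pad",cv2.contourArea(c),r)
    q=np.array([onz(P,*p[0],58)[:2] for p in np.vstack(cs)],np.float32);print("hub",cv2.minAreaRect(q))
    f=win(((h[...,1]<60)&(h[...,2]>120)).astype(np.uint8),*w); f=1-f
    c=big(win(f,w[0]+3,w[1]-3,w[2]+3,w[3]-3),5);q=np.array([onz(P,*p[0],70)[:2] for p in cv2.convexHull(c)],np.float32)
    print("recess",cv2.minEnclosingCircle(q),cv2.boundingRect(c))
E
python3 - <<'E'
from hub import *
i=cv2.imread("pics/w3.png");P=bot.camera_params("wrist");s=bot.state();print(s["eef_pos"])
hub(i,P,266,76)
h=cv2.cvtColor(i,cv2.COLOR_BGR2HSV)
c=big(win(((h[...,1]<50)&(h[...,2]>140)).astype(np.uint8),225,330,285,380),7);r=cv2.minAreaRect(np.array([onz(P,*p[0],s["eef_pos"][2]+21.5)[:2] for p in c],np.float32));print("boss",r,cv2.boundingRect(c))
cv2.imwrite("pics/c3.png",cv2.resize(i[26:126,216:316],None,fx=6,fy=6,interpolation=cv2.INTER_CUBIC))
E
```

```text
[ 497.57688311 -249.32694624  276.35825458]
pad 278.0 ((485.16162109375, -170.7549285888672), (15.941275596618652, 14.670164108276367), 14.681126594543457)
pad 282.5 ((511.53033447265625, -163.5620574951172), (15.80748176574707, 15.808212280273438), 16.71590232849121)
pad 338.5 ((478.3082580566406, -144.62359619140625), (15.569906234741211, 17.443466186523438), 15.61044692993164)
pad 348.0 ((504.4089050292969, -137.96170043945312), (16.323131561279297, 16.851642608642578), 17.992631912231445)
hub ((494.9110107421875, -153.74557495117188), (43.28715896606445, 43.5225715637207), 14.30335521697998)
recess ((495.0541076660156, -158.5961456298828), 32.12264633178711) (228, 45, 76, 73)
boss ((496.8216247558594, -249.7476348876953), (25.385469436645508, 25.69228172302246), 85.18360137939453) (236, 303, 81, 70)
```

View pics/c3.png

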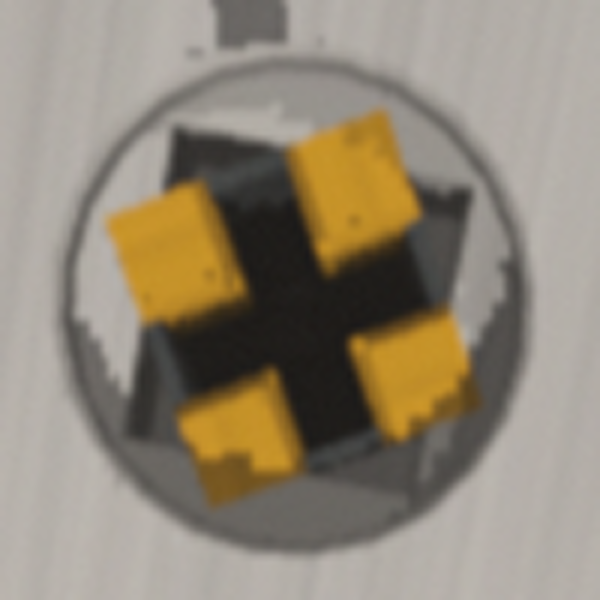

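The crop shows the recess centred at image pixel (265,76), concentric with the hub. The hub measures 43.4 mm square (43 expected), centre (495,−153.7), cross angle +15°. The boss in the fingers is at −5° and on the TCP. So I need a +20° spin and a shift of (−2, +96), then a gentle descent with force checks.

```bash
python3 -m creep '[[0,0,0.02,0,4],[0,-0.001,0.03,0,8],[0,-0.001,0.03,0,8],[0,0,0.016,-0.02,0],[0,0,0,-0.04,0],[0,0,0,-0.04,0],[0,0,0,-0.02,0],[0,0,0,-0.01,0],[0,0,0,0,0],[0,0,0,0,0],[0,0,0,0,0]]'
python3 - <<'E'
from h import *
cv2.imwrite("pics/w4.png",bot.camera("wrist"));s=bot.state();print(s["eef_pos"],s["eef_rot"][:2,1],s["contact_force"])
E
```

```text
time: 7.65
eef_pos: [496.4, -154.8, 147.7]
eef_rot: [[-0.26, 0.966, 0.002], [0.966, 0.26, -0.001], [-0.002, 0.002, -1.0]]
contact_force: [-0.1, -0.2, -2.7]
finger_gap: 27.1
grip_force: 59.9
[ 496.28999383 -154.78429432  147.60223801] [0.96558176 0.26009337] [ 0.26098766  0.11582746 -3.28608883]
```

View pics/w4.png

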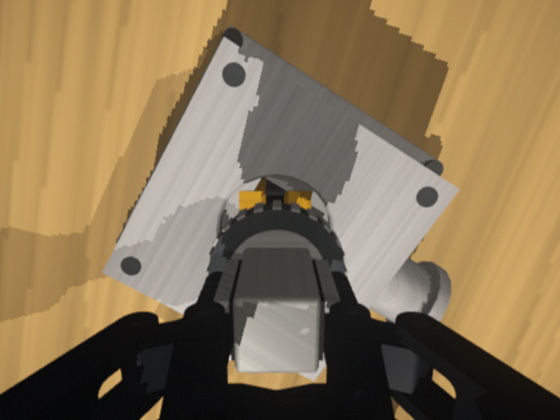

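The picture shows the hub pads at (241–312,200), level and symmetric about the gear's axis (u≈276), so the turn is right. I'll correct by (−0.7, +1.3) and lower until the stem tip is about 5 mm into the hub.

```bash
python3 -m creep '[[0,-0.0007,0.0013,-0.01,0],[0,0,0,-0.006,0],[0,0,0,-0.004,0],[0,0,0,-0.003,0],[0,0,0,-0.002,0],[0,0,0,-0.002,0],[0,0,0,-0.001,0],[0,0,0,0,0],[0,0,0,0,0]]'
```

```text
time: 8.6
eef_pos: [494.8, -153.2, 118.4]
eef_rot: [[-0.26, 0.966, 0.0], [0.966, 0.26, -0.0], [-0.0, 0.0, -1.0]]
contact_force: [-0.1, -0.7, -4.3]
finger_gap: 26.9
grip_force: 60.2
```

The tip is about 6 mm into the socket with no contact, so it has meshed. I'll continue down.

```bash
python3 -m creep '[[0,0,0,-0.003,0],[0,0,0,-0.004,0],[0,0,0,-0.004,0],[0,0,0,-0.003,0],[0,0,0,-0.002,0],[0,0,0,-0.001,0],[0,0,0,0,0],[0,0,0,0,0]]'
```

```text
time: 9.4
eef_pos: [494.5, -153.1, 101.5]
eef_rot: [[-0.26, 0.966, -0.0], [0.966, 0.26, -0.0], [0.0, -0.0, -1.0]]
contact_force: [-3.0, 0.7, 2.7]
finger_gap: 27.3
grip_force: 60.9
```

```bash
python3 -m creep '[[0,-0.0002,0,-0.002,0],[0,0,0,-0.002,0],[0,0,0,-0.001,0],[0,0,0,-0.001,0],[0,0,0,0,0],[0,0,0,0,0]]'
```

```text
time: 10.0
eef_pos: [494.6, -153.1, 95.4]
eef_rot: [[-0.26, 0.966, 0.0], [0.966, 0.26, -0.0], [-0.0, 0.0, -1.0]]
contact_force: [-3.4, 1.8, 5.6]
finger_gap: 27.3
grip_force: 61.4
```

```bash
python3 -m creep '[[0,0,0,-0.0005,0],[0,0,0,-0.0005,0],[0,0,0,0,0],[0,0,0,0,0]]'; python3 -m creep '[[0,0,0,-0.0005,0],[0,0,0,-0.0005,0],[0,0,0,0,0],[0,0,0,0,0]]'
```

```text
time: 10.4
eef_pos: [494.6, -153.1, 94.8]
eef_rot: [[-0.26, 0.966, 0.0], [0.966, 0.26, -0.0], [-0.0, 0.0, -1.0]]
contact_force: [-5.2, 1.9, 11.4]
finger_gap: 27.6
grip_force: 62.1
time: 10.8
eef_pos: [494.5, -153.1, 94.7]
eef_rot: [[-0.26, 0.966, 0.001], [0.966, 0.26, -0.0], [-0.001, 0.0, -1.0]]
contact_force: [-7.8, 3.9, 24.4]
finger_gap: 27.2
grip_force: 63.8
```

Force rose to 24 N at z = 94.7, where home was predicted (94.8). One look to confirm.

```bash
python3 - <<'E'
from h import *
a=cv2.resize(bot.camera("wrist")[150:400,130:430],None,fx=1.3,fy=1.3);b=cv2.resize(bot.camera("scene")[110:340,190:410],None,fx=1.8,fy=1.8)
c=np.zeros((420,800,3),np.uint8);c[:a.shape[0],:a.shape[1]]=a;c[:b.shape[0],400:400+b.shape[1]]=b[:420];cv2.imwrite("pics/f.png",c)
s=bot.state();print(s["eef_pos"],s["contact_force"])
E
```

```text
[ 494.57160928 -153.10171678   94.7215687 ] [-9.26156577  3.98579928 24.4339139 ]
```

View pics/f.png

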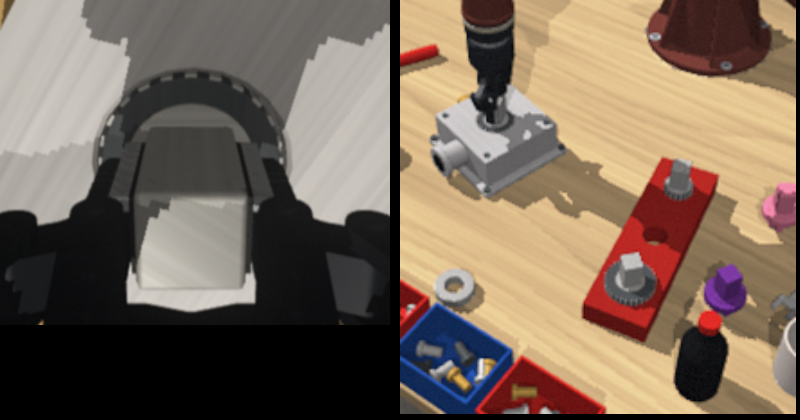

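The gear sits flush inside the recess (disc around (190,130) in the left picture). The right picture shows the other two gears still in the rack. Handing in.

```bash
python3 -c "from bench import bot; print(bot.hand_in())"
```

```text
the job is handed in; nothing more can be done
None
```

I meshed the 61 mm gear with the hub and handed the job in with the gripper still pressing it home at about 24 N. In the last picture the gear sits flush in the recess and the other two gears are still in the rack; the hand-in gave no verdict.

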